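Load the baking caddy and raise its carry handle until the catch clicks

ROBOT

A 7-joint arm with a two-finger parallel gripper is mounted at the origin on the work surface. World frame = base frame: x ahead of the robot, y to its left, z up, the work surface at z = 0. Lengths are in m, angles in rad, forces in N, time in s.
With the tool pointing down it reaches from about 0.35 to 0.9 m from the base axis. Payload 8.1 kg.
Tool frame: the origin (TCP) lies midway between the tips of the shut fingers; the grasp point (between the pads) lies behind it (arm.tcp_to_grasp is the z of the grasp point in the tool frame, in m); z points along the fingers, y is the line along which they close (so a half turn about z gives the same grasp; the last joint's range is limited). The gripper opens to 92 mm and grips with 3 to 60 N. Pads are 19 mm wide; open, the fingers measure 130 mm over their backs; the gripper's body (75 mm by 190 mm) begins 47 mm behind the grasp point.
Start: joints at [1.212, 0.434, 0.025, 1.573, -0.012, 1.134, -0.075], TCP at [0.158, -0.605, 0.227] pointing down, gripper open.
Joint ranges: [-2.62, 2.62], [-0.44, 2.09], [-1.27, 1.32], [0.08, 2.57], [-1.32, 4.46], [0.12, 2], [-2.74, 2.74]. Speed limits (rad/s): [2.22, 2.22, 3.01, 3.01, 3.14, 3.14, 3.14].

INTERFACE

Orientations are given as a rotation vector (axis times angle).
In Python, from cell import readout, vision, arm gives the robot as it stands.
- The arm moves only by the tool carry_out, never from a script. Its argument "increments" is one flat list of numbers, 6 for each row, row after row: the shift along the world's x, y, z in mm, then the turn, a rotation vector about the world's x, y, z in rad. In form: [tx, ty, tz, wx, wy, wz, tx, ty, tz, wx, wy, wz, ...]. A call has 1 to 20 rows; each row shifts and turns the commanded pose from where the row before left it; what a row does not reach is not made up. A row lasts 1/8 s, in which the tool goes at most 62.5 mm and 10.7 degrees, less where a joint would pass 70% of its speed; a pose out of reach is approached as far as the arm can. A call with a gripper value outside its range is refused whole. "grip" is the closure, from 0 (fully open) to 1 (shut), set as the call begins (left out, the last holds). The fingers move at their own pace and stop on an object; "newtons" is the grip in N (left out, the last holds). Time passes only in rows, so rows that do not move let the fingers close. It gives the time, the measured TCP pose, the force, the opening and the grip force at its end, in the units of the state.
- readout.observe(): the state, without advancing time (a new reading comes with each control period).
- vision.get_image(name): name is "side" or "top" or "wrist"; returns the picture (400x640x3 uint8, red, green, blue); there is no depth.
- vision.calibration(name): a dict with "fov_y" (degrees; the focal length in pixels is half the picture's height over the tangent of half this angle, whatever the lens; pixels are square), "cx", "cy" (the principal point, pixels), "k1" (the pictures are not rectified: a ray, as slopes to the right and down, at radius r is drawn at 1 + k1 r^2 times it, then the intrinsics apply), "pose" (4x4, takes a point from camera to world coordinates). Camera axes: x right, y up, looking along -z (the intrinsics and any distortion apply to the point x, -y, -z); pixel columns grow to the right and rows downward; lengths in m; the calibration is good to about 2 mm. A picture is of the moment at which its call begins: read the wrist's pose just before it. calibration takes no time and is no camera call; for the wrist camera it gives the pose at the moment of the call.
- arm.sign_off(): hands the job in; it is judged then, once.
The state is a dict: "clock": time; "joints": joint angles; "dq": joint speeds; "joint_efforts": joint torques, N m; "position": TCP position; "ee_rot": TCP orientation; "force": force on the tool from outside, world axes, zero at the start; "ft_torque": the same for the moment, N m; "width": opening from 0.0 (shut) to 1.0 (fully open); "gripper_force": force on a finger pad.
Only numpy, scipy, OpenCV 4.12 (cv2) and the standard library are available. Lean on these libraries where they do the work, as an engineer would, in place of code of your own. Each camera call takes 0.05 s, during which the arm holds its last target. There are 200 camera calls.

TASK

Get the green caddy ready to carry: first stand the red tin in the caddy's pocket one (one white dot), then the blue tin in pocket two (two dots), both upright and right down on the pocket floor. Then swing the folded carry handle up until its spring catch snaps into the notch, without forcing it past the catch, and let go so that it stays up by itself. Leave the yellow tin in pocket three and the other things on the table where they are.

Things in the scene. Friction and masses are not known exactly. Their poses are not given: they have to be found in the camera images.
- caddy: green open caddy on suction feet, fixed: 82 (x) by 242 (y) mm, walls 58 high, 5 thick, floor 6 thick; ears 56 wide (x), 138 high at the y ends. Three pockets in a row along y, each 72 (x) by 73 (y) mm inside, numbered by white dots on the walls and on a 16 mm flange atop the +x wall: one at +y, two in the middle, three at -y. Handle folds to its -x side. Origin: centre of underside, z up
- pocket1 (a point): centre of the floor of pocket one (one dot), 6 mm above the table
- pocket2 (a point): centre of the floor of pocket two (two dots), 6 mm above the table
- pocket3 (a point): centre of the floor of pocket three (three dots), which already holds the yellow tin
- handle_hinge (a point): middle of the handle's hinge axis, which runs along the caddy's y axis, 80 mm above the table
- handle_grip (a point): middle of the handle's grip: a round bar 16 mm thick (orange sleeve in the middle 17 mm thick, 100 long), parallel to the caddy's y axis, 125 mm from the hinge axis, on an aluminium arm at each end (272 mm overall). With the handle up it is roughly above the middle of the caddy, about 200 mm above the table
- handle (a joint): handle angle, rad: 0 = level to the caddy's -x side, 1.57 = straight up, limit 2.35. Stiff hinge: stays where left. It seats somewhere from 1.2 to 1.94 (catch set by hand, exact angle not given: feel for it). It enters the notch over a lip, about 8 N at the grip, then meets a higher lip and stiffens; over about 20 N forces it past the catch (it can be brought back)
- catch (a joint): travel of the red spring plunger on the caddy's +y ear, m: about 0.001 while it slides on the handle's plate, about -0.0015 on the lip, above 0.003 (up to 0.005) when it has snapped out into the handle's notch
- tin_red: steel spice tin with red lid and red band, upright cylinder 52 mm in diameter, 110 mm high, about 0.2 kg, standing on the table. Origin: centre of its underside
- tin_blue: the same tin with blue lid and band. Origin: centre of its underside
- tin_yellow: the same tin with yellow lid and band, already standing in pocket three; leave it. Origin: centre of its underside
- spoon: spoon with wooden handle, 190 mm long lying flat; leave it. Origin: middle of its underside, along its x axis
- cutter: round steel pastry cutter, 80 mm in diameter, 30 mm high; leave it. Origin: centre of its underside
- brass_jar: brass jar with lid, 70 mm in diameter, 109 mm high; leave it. Origin: centre of its underside
- lid_red: red plastic tub lid lying flat, 120 by 90 mm, 10 mm thick; leave it. Origin: centre of its underside
Not all that is in view belongs to the job. Leave any turquoise look-alike of the tin_blue alone.

How it is judged:
On the way, in this order (a step that is already met when the one before it is completed fails the run):
1. the red tin stands on the floor of pocket one (horizontal distance between tin_red and pocket1 below 0.016 m and z of tin_red in the frame of caddy below 0.012 m and angle between tin_red's own z axis and vertical below 0.12 rad), for 0.2 s.
2. then the blue tin stands on the floor of pocket two (horizontal distance between tin_blue and pocket2 below 0.016 m and z of tin_blue in the frame of caddy below 0.012 m and angle between tin_blue's own z axis and vertical below 0.12 rad), for 0.2 s.
3. then the handle is up and its catch has snapped into the notch (value of joint catch above 0.003 m and value of joint handle between 1.1 and 2.05 rad), for 0.2 s.
At the end, for the whole second after the job is handed in: Red, blue and yellow tins in pockets one, two and three: upright (0.12 rad), at rest on the floor (within 6 mm), within 16 mm of the pocket centre. Handle up (1.1 to 2.05 rad), still, catch snapped into the notch (joint catch above 3 mm) (all of step 1 and all of step 2 and all of step 3 and horizontal distance between tin_yellow and pocket3 below 0.016 m and z of tin_yellow in the frame of caddy below 0.012 m and angle between tin_yellow's own z axis and vertical below 0.12 rad and velocity of joint handle between -0.1 and 0.1 rad/s and linear speed of each of tin_red, tin_blue below 0.03 m/s); the robot touches nothing.
It fails at once if the yellow tin taken out of pocket three (distance of tin_yellow from where it was at the start of the episode above 0.04 m).
It fails at once if the spoon, pastry cutter, brass jar or red lid pushed more than 30 mm or tipped (distance of any of spoon, cutter, brass_jar, lid_red from where it was at the start of the episode above 0.03 m or angle between any of spoon, cutter, brass_jar, lid_red's own z axis and vertical above 0.4 rad).
It also fails if it takes over 72 s, if anything falls off the work surface, if the arm or the gripper's body presses on something with over 40 N, if the wrist force passes 120 N, or if a joint passes its speed limit or range.

## Working session

There is one attempt and no reset: what is moved stays moved. The work goes in short steps, Python scripts to look and compute and a tool call to move; the robot and the scene stay as the last step left them, time stands still between calls to the robot, and variables do not carry over. Pictures are saved under pics/ and viewed, at most 10 in all, crops included, and the job is handed in when it is done.

Besides the shell and the picture viewer there is one more tool, called after "Call:" as a command line: name --argument value ..., lists and objects as JSON in quotes. carry_out: Moves the arm, as the interface text tells. Its arguments: {"type":"object","properties":{"increments":{"type":"array","items":{"type":"number"}},"grip":{"type":"number"},"newtons":{"type":"number"}},"required":["increments"]}

```bash
mkdir -p pics; ls; cat > h.py <<'E'
import numpy as np, cv2
from cell import readout, vision, arm
def K(c,H=400):
    f=H/2/np.tan(np.radians(c['fov_y'])/2); return f
def ray(c,u,v):
    f=K(c); d=np.array([(u-c['cx'])/f,(v-c['cy'])/f]); s=d.copy()
    for _ in range(20): s=d/(1+c['k1']*(s@s))
    T=np.array(c['pose']); r=T[:3,:3]@np.array([s[0],-s[1],-1]); return T[:3,3],r/np.linalg.norm(r)
def atz(c,u,v,z):
    o,r=ray(c,u,v); return o+r*(z-o[2])/r[2]
def tri(*obs):
    A=np.zeros((3,3));b=np.zeros(3)
    for c,u,v in obs:
        o,r=ray(c,u,v);P=np.eye(3)-np.outer(r,r);A+=P;b+=P@o
    p=np.linalg.solve(A,b)
    return p
def proj(c,p):
    T=np.array(c['pose']);q=T[:3,:3].T@(np.array(p)-T[:3,3]);s=np.array([q[0],-q[1]])/-q[2]
    return s*(1+c['k1']*(s@s))*K(c)+[c['cx'],c['cy']]
def save(n,im): cv2.imwrite('pics/'+n,im[...,::-1])
E
python3 - <<'E'
from h import *
print(readout.observe()); print(arm.tcp_to_grasp)
for n in('top','side'):
    im=vision.get_image(n); save(n+'0.png',im); np.save(n+'0.npy',im); c=vision.calibration(n);print(n,c)
E
```

```text
pics
{'clock': 0.0, 'joints': array([ 1.21241759,  0.4352494 ,  0.02496701,  1.57413131, -0.01160631,
        1.13399788, -0.07509812]), 'dq': array([-0.00081049,  0.0016635 , -0.0005249 , -0.00038897,  0.00040044,
       -0.0007063 ,  0.00038252]), 'joint_efforts': array([ 3.78420882e-04, -6.67867184e+01,  9.84503813e-01, -3.14473701e+01,
       -6.08124468e-02,  4.27377212e-02,  1.89409498e-04]), 'position': array([ 0.15793746, -0.60416434,  0.22591527]), 'ee_rot': array([-3.11435879e+00, -4.00375376e-01,  5.46328485e-04]), 'force': array([-0.05354885, -0.05411437,  0.41453625]), 'ft_torque': array([-0.00564708, -0.02787419,  0.02134571]), 'gripper_force': 0.0, 'width': 1.0037934566413473}
-0.0188
top {'fov_y': 54.29621484267045, 'cx': 316.1167292864928, 'cy': 204.81958993629962, 'k1': -0.05943047610924874, 'pose': array([[-0.02372718,  0.98491776, -0.17138855,  0.36117906],
       [-0.9996575 , -0.02526778, -0.00681278, -0.00569807],
       [-0.01104064,  0.1711682 ,  0.98517996,  1.13362078],
       [ 0.        ,  0.        ,  0.        ,  1.        ]])}
side {'fov_y': 49.25162476296235, 'cx': 325.9322650164401, 'cy': 196.8994238456859, 'k1': -0.09725095067671301, 'pose': array([[-0.95180905,  0.23692856, -0.19474185,  0.36380955],
       [-0.30652093, -0.71373404,  0.6297846 ,  0.59043251],
       [ 0.01022007,  0.65912714,  0.75196208,  0.81871611],
       [ 0.        ,  0.        ,  0.        ,  1.        ]])}
```

View pics/top0.png

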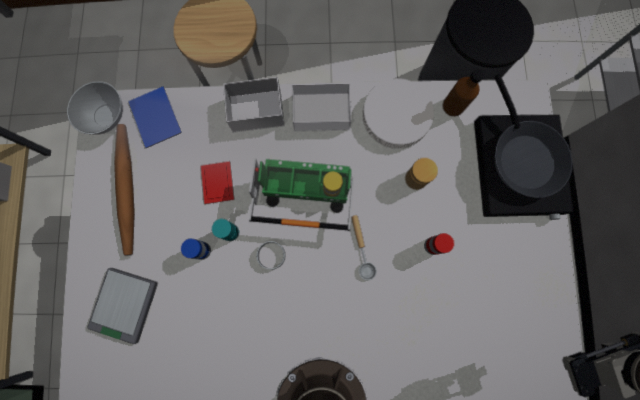

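View pics/side0.png

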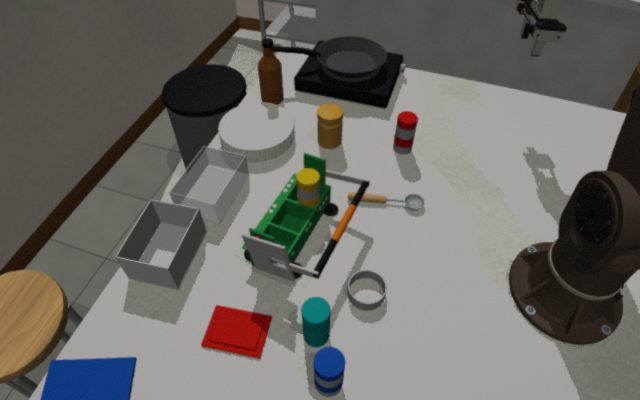

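```bash
cat > tins.py <<'E'
from h import *
from scipy.optimize import least_squares
def mask(im,h0,h1,smin=130,vmin=40):
    h=cv2.cvtColor(im,cv2.COLOR_RGB2HSV).astype(int)
    hh=h[...,0]; m=((hh>=h0)&(hh<=h1)) if h0<=h1 else ((hh>=h0)|(hh<=h1))
    return (m&(h[...,1]>smin)&(h[...,2]>vmin)).astype(np.uint8)
def bbox(m,x0,y0,x1,y1):
    n,l,s,c=cv2.connectedComponentsWithStats(m[y0:y1,x0:x1]); ok=[s[i] for i in range(1,n) if s[i][4]>8]
    return np.array([min(s[0] for s in ok)+x0,min(s[1] for s in ok)+y0,max(s[0]+s[2] for s in ok)+x0,max(s[1]+s[3] for s in ok)+y0])-.5
def cyl(c,x,y,z0,z1,r=.026):
    a=np.linspace(0,6.283,60); P=[proj(c,[x+r*np.cos(t),y+r*np.sin(t),z]) for z in(z0,z1) for t in a]
    P=np.array(P); return np.r_[P.min(0),P.max(0)]
def fit(obs,x0):
    f=lambda p:np.concatenate([cyl(c,*p)-b for c,b in obs])
    s=least_squares(f,x0); return s.x,s.fun
E
python3 - <<'E'
from tins import *
ct,cs=vision.calibration('top'),vision.calibration('side');t,s=np.load('top0.npy'),np.load('side0.npy')
W={'red':(172,8,(415,225,465,265),(385,100,425,165)),'blue':(108,124,(175,230,212,268),(305,340,352,399)),'yellow':(18,30,(318,168,347,197),(293,165,325,215))}
for k,(a,b,wt,ws) in W.items():
    bt=bbox(mask(t,a,b),*wt);bs=bbox(mask(s,a,b),*ws)
    g=atz(ct,(bt[0]+bt[2])/2,(bt[1]+bt[3])/2,.08)
    x,r=fit([(ct,bt),(cs,bs)],[g[0],g[1],.02,.11]); print(k,bt,bs,x.round(4),r.round(1))
o=np.zeros((600,783,3),np.uint8)
o[:337]=cv2.resize(t[150:275,175:465],(783,337),interpolation=2)
o[340:600,:280]=cv2.resize(s[145:280,240:385],(280,260),interpolation=2)
save('c1.png',o)
E
```

```text
red [425.5 233.5 453.5 253.5] [394.5 110.5 416.5 147.5] [ 0.4301 -0.331   0.0291  0.1116] [ 0.1 -0.9  0.   0.4 -0.8  0.4  1.2 -0.1]
blue [180.5 238.5 208.5 258.5] [313.5 346.5 344.5 392.5] [0.4325 0.337  0.0285 0.1086] [ 0.1 -0.4 -0.   0.3 -0.3  0.1  0.3 -0. ]
yellow [322.5 171.5 341.5 190.5] [296.5 167.5 319.5 206.5] [ 0.6053 -0.0436  0.0447  0.1156] [-0.  -1.1  0.5  4.  -1.3  0.5 -1.  -1. ]
```

View pics/c1.png

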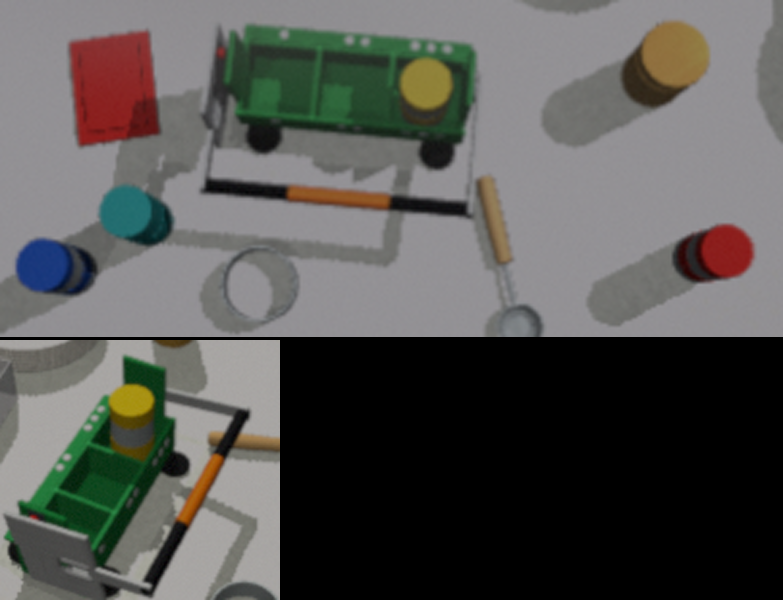

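```bash
python3 - <<'E'
from h import *
ct,cs=vision.calibration('top'),vision.calibration('side')
d=[(284,34),(349,40),(365,42),(415,46),(431,47.5),(447,48.5)]
P=np.array([atz(ct,175+u/2.7,150+v/2.7,.058) for u,v in d])[:,:2];print(P.round(4))
S=[(60,466),(68,457),(87,428),(94,418),(101,408)]
for (u,v),(a,b) in zip(d[1:],S): print(tri((ct,175+u/2.7,150+v/2.7),(cs,240+a/1.93,145+(b-340)/1.93)).round(4))
pc=np.array([P[0],P[1:3].mean(0),P[3:].mean(0)]);v=pc[0]-pc[2];print(pc,np.linalg.norm(v),'yaw',np.arctan2(-v[0],v[1]))
g=[atz(ct,175+u/2.7,150+v/2.7,.09) for u,v in [(287,194),(390,202),(206,186),(470,209)]];print(np.round(g,4))
R=np.array(readout.observe()['ee_rot']);print(cv2.Rodrigues(R)[0].round(3),np.array(vision.calibration('wrist')['pose']).round(3))
E
```

```text
[[ 0.6735  0.1016]
 [ 0.665   0.0328]
 [ 0.6623  0.016 ]
 [ 0.6566 -0.0367]
 [ 0.6545 -0.0535]
 [ 0.653  -0.0703]]
[0.6645 0.0328 0.0609]
[0.6619 0.0159 0.0594]
[ 0.6578 -0.0366  0.0562]
[ 0.6552 -0.0534  0.0578]
[ 0.6526 -0.0702  0.0599]
[[ 0.67345839  0.10155039]
 [ 0.66366043  0.02438243]
 [ 0.65467226 -0.05350608]] 0.15619035199469888 yaw -0.12056908342864922
[[ 0.4985  0.0966  0.09  ]
 [ 0.4879 -0.0061  0.09  ]
 [ 0.5086  0.178   0.09  ]
 [ 0.4789 -0.0856  0.09  ]]
[[ 0.967  0.253 -0.001]
 [ 0.253 -0.967  0.001]
 [-0.    -0.001 -1.   ]] [[ 0.253  0.929  0.271  0.23 ]
 [-0.968  0.243  0.068 -0.585]
 [-0.002 -0.279  0.96   0.384]
 [ 0.     0.     0.     1.   ]]
```

Call:
carry_out --increments '[10,40,0,0,0,0.17,30,50,0,0,0,0.17,40,50,0,0,0,0.17,50,40,0,0,0,0.17,50,30,0,0,0,0.17,50,30,0,0,0,0.17,40,30,0,0,0,0.17,0,0,0,0,0,0]'

```text
clock: 1.1
position: [0.4293, -0.333, 0.2265]
ee_rot: [-2.346, -2.088, -0.004]
force: [-0.7, -0.1, 0.1]
width: 1.003
gripper_force: 0.0
```

Call:
carry_out --increments '[1,2,-40,0,0,0,0,0,-50,0,0,0,0,0,-45,0,0,0,0,0,-13,0,0,0,0,0,0,0,0,0]'

```text
clock: 1.72
position: [0.4265, -0.3351, 0.0788]
ee_rot: [-2.356, -2.077, 0.001]
force: [0.5, 0.3, 0.1]
width: 0.996
gripper_force: 0.0
```

Call:
carry_out --increments '[0,0,0,0,0,0,0,0,0,0,0,0,0,0,0,0,0,0,0,0,0,0,0,0,0,0,0,0,0,0,0,0,0,0,0,0,0,0,0,0,0,0]' --grip 1 --newtons 25

```text
clock: 2.6
position: [0.4274, -0.335, 0.079]
ee_rot: [2.355, 2.078, 0.001]
force: [1.1, -0.5, 3.5]
width: 0.565
gripper_force: 24.9
```

Call:
carry_out --increments '[0,0,30,0,0,0,0,0,50,0,0,0,0,0,50,0,0,0,0,0,40,0,0,0,15,30,0,0,0,0,22,50,0,0,0,0,22,50,0,0,0,0,22,50,0,0,0,0,22,50,0,0,0,0,22,50,0,0,0,0,22,50,0,0,0,0,22,50,0,0,0,0,18,40,0,0,0,0,10,19,0,0,0,0,0,0,0,0,0,0,0,0,0,0,0,0]'

```text
clock: 4.6
position: [0.6236, 0.1023, 0.2482]
ee_rot: [2.357, 2.076, -0.003]
force: [0.8, -0.0, -2.9]
width: 0.565
gripper_force: 24.8
```

```bash
python3 - <<'E'
from h import *
o=readout.observe();print(o['position'],o['ee_rot'],o['force'])
c=vision.calibration('wrist');im=vision.get_image('wrist')
Y=-.1206;X=np.array([np.cos(Y),np.sin(Y),0]);V=np.array([-np.sin(Y),np.cos(Y),0]);P1=np.array([.6248,.1074,0])
for a,b,z in[(36,36.5,58),(-36,36.5,58),(-36,-36.5,58),(36,-36.5,58),(49,0,58),(41,41.5,58)]:
    q=proj(c,P1+X*a/1e3+V*b/1e3+[0,0,z/1e3]);print((a,b),q.round(1)); cv2.circle(im,tuple(int(v) for v in q),2,(255,0,255),-1)
save('w1.png',im)
E
```

```text
[0.62355842 0.10231575 0.24815703] [ 2.35732694  2.07618457 -0.00311143] [ 0.77335974 -0.04761801 -2.88579623]
(36, 36.5) [349.1 142.3]
(-36, 36.5) [290.1 142.6]
(-36, -36.5) [292.  199.8]
(36, -36.5) [347.7 199.4]
(49, 0) [358.7 171.6]
(41, 41.5) [353.3 138.1]
```

View pics/w1.png

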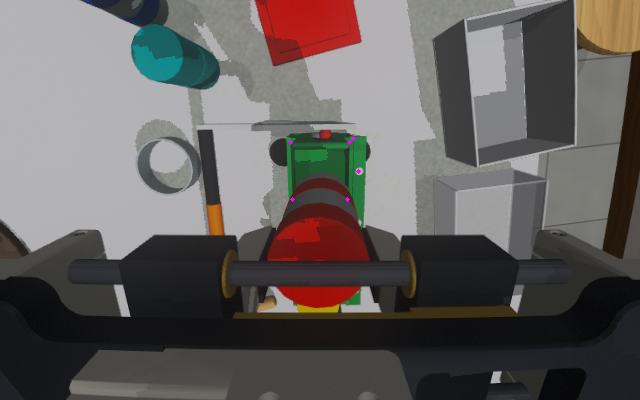

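Call:
carry_out --increments '[1,2,-30,0,0,0,0,0,-40,0,0,0,0,0,-40,0,0,0,0,0,-30,0,0,0,0,0,-12,0,0,0,0,0,-5,0,0,0,0,0,-3,0,0,0,0,0,-1,0,0,0,0,0,0,0,0,0]'

```text
clock: 5.78
position: [0.6253, 0.1063, 0.0884]
ee_rot: [2.356, 2.078, 0.001]
force: [0.1, -0.9, -1.7]
width: 0.565
gripper_force: 24.8
```

Call:
carry_out --increments '[0,0,-2,0,0,0,0,0,-1.5,0,0,0,0,0,0,0,0,0]'

```text
clock: 6.15
position: [0.6255, 0.1064, 0.0849]
ee_rot: [2.355, 2.078, 0.002]
force: [0.4, -0.1, 3.7]
width: 0.565
gripper_force: 24.9
```

Call:
carry_out --increments '[0,0,0,0,0,0,0,0,0,0,0,0,0,0,0,0,0,0,0,0,0,0,0,0]' --grip 0

```text
clock: 6.65
position: [0.6249, 0.1061, 0.0841]
ee_rot: [-2.356, -2.078, 0.0]
force: [-0.8, -0.6, 0.1]
width: 0.949
gripper_force: 0.0
```

Call:
carry_out --increments '[0,0,30,0,0,0,0,0,40,0,0,0,0,0,50,0,0,0,0,0,40,0,0,0,-30,40,0,0,0,0,-35,45,0,0,0,0,-35,45,0,0,0,0,-35,45,0,0,0,0,-30,30,0,0,0,0,-18,20,0,0,0,0,0,0,0,0,0,0,0,0,0,0,0,0]'

```text
clock: 8.15
position: [0.4427, 0.3303, 0.2441]
ee_rot: [2.356, 2.077, -0.0]
force: [0.5, 0.1, 0.4]
width: 1.0
gripper_force: 0.0
```

```bash
python3 - <<'E'
from tins import *
o=readout.observe();print(o['position'],o['ee_rot'],o['force'])
ct,cs=vision.calibration('top'),vision.calibration('side');t,s=vision.get_image('top'),vision.get_image('side')
cw=vision.calibration('wrist');w=vision.get_image('wrist')
bt=bbox(mask(t,172,8),255,155,300,215);print(bt, cyl(ct,.6248,.1074,.09,.116))
m=np.zeros((600,800,3),np.uint8);m[:400,:640]=w
m[400:,:400]=cv2.resize(t[150:220,230:370],(400,200),interpolation=2);m[400:,400:]=cv2.resize(s[140:300,230:390],(200,200),interpolation=2).repeat(2,1)
q=proj(cw,[.4325,.337,.11]);print(q)
save('m2.png',m)
E
```

```text
[0.44268082 0.33034882 0.24414563] [ 2.35621861e+00  2.07682738e+00 -2.37078554e-04] [0.48314338 0.10581001 0.41548502]
[266.5 164.5 285.5 183.5] [266.32273175 164.78733227 286.42740181 185.67449384]
[308.57147088 182.10711894]
```

View pics/m2.png

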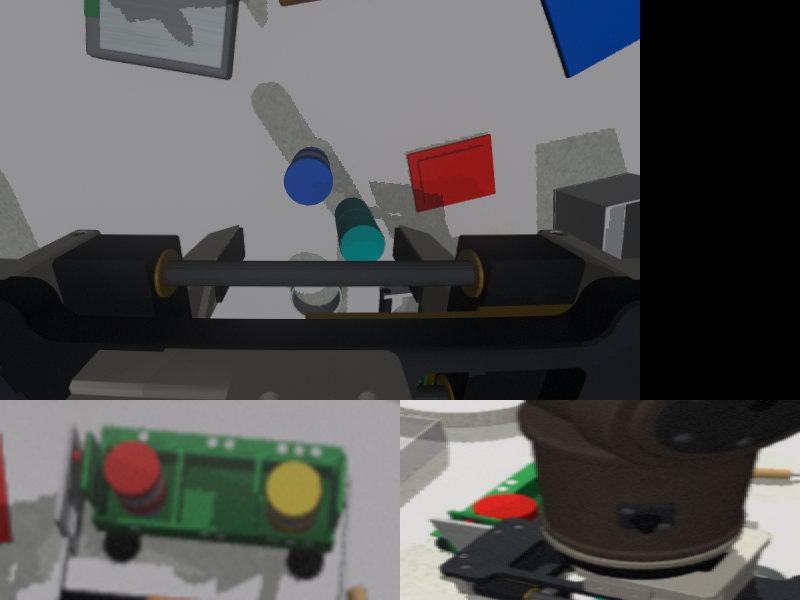

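Call:
carry_out --increments '[-10,7,-20,0,0,0,0,0,-45,0,0,0,0,0,-45,0,0,0,0,0,-40,0,0,0,0,0,-15,0,0,0,0,0,0,0,0,0]'

```text
clock: 9.05
position: [0.4321, 0.3378, 0.079]
ee_rot: [-2.357, -2.077, 0.002]
force: [-0.2, 0.0, 0.5]
width: 1.002
gripper_force: 0.0
```

Call:
carry_out --increments '[0,0,0,0,0,0,0,0,0,0,0,0,0,0,0,0,0,0,0,0,0,0,0,0,0,0,0,0,0,0,0,0,0,0,0,0,0,0,0,0,0,0]' --grip 1 --newtons 25

```text
clock: 9.93
position: [0.4322, 0.3383, 0.0794]
ee_rot: [2.356, 2.078, 0.001]
force: [0.2, -0.3, 3.4]
width: 0.563
gripper_force: 25.0
```

Call:
carry_out --increments '[0,0,30,0,0,0,0,0,50,0,0,0,0,0,50,0,0,0,0,0,40,0,0,0,18,-30,0,0,0,0,28,-48,0,0,0,0,28,-48,0,0,0,0,28,-48,0,0,0,0,28,-48,0,0,0,0,25,-42,0,0,0,0,18,-30,0,0,0,0,10,-14,0,0,0,0,0,0,0,0,0,0,0,0,0,0,0,0]'

```text
clock: 11.68
position: [0.6141, 0.0325, 0.2492]
ee_rot: [-2.352, -2.081, -0.0]
force: [0.3, -0.3, -1.5]
width: 0.561
gripper_force: 25.0
```

Call:
carry_out --increments '[1,-2,-30,0,0,0,0,0,-40,0,0,0,0,0,-40,0,0,0,0,0,-30,0,0,0,0,0,-12,0,0,0,0,0,-5,0,0,0,0,0,-3,0,0,0,0,0,-2,0,0,0,0,0,0,0,0,0]'

```text
clock: 12.8
position: [0.6162, 0.0281, 0.0877]
ee_rot: [2.356, 2.078, 0.001]
force: [-0.9, -0.1, -2.5]
width: 0.565
gripper_force: 25.0
```

Call:
carry_out --increments '[0,0,-2,0,0,0,0,0,0,0,0,0]'

```text
clock: 13.05
position: [0.6163, 0.0282, 0.0856]
ee_rot: [2.356, 2.078, 0.001]
force: [-0.5, -1.7, -0.7]
width: 0.56
gripper_force: 25.0
```

Call:
carry_out --increments '[0,0,-1.5,0,0,0,0,0,0,0,0,0]'

```text
clock: 13.3
position: [0.6168, 0.0282, 0.0852]
ee_rot: [2.355, 2.077, 0.002]
force: [-1.8, -1.7, 10.3]
width: 0.561
gripper_force: 25.0
```

Call:
carry_out --increments '[0,0,0,0,0,0,0,0,0,0,0,0,0,0,0,0,0,0,0,0,0,0,0,0]' --grip 0

```text
clock: 13.8
position: [0.6159, 0.0282, 0.0836]
ee_rot: [-2.356, -2.078, 0.0]
force: [-0.8, -0.2, 0.0]
width: 0.948
gripper_force: 0.0
```

Call:
carry_out --increments '[0,0,30,0,0,0,0,0,40,0,0,0,0,0,40,0,0,0,-30,4,0,0,0,0,-40,5,0,0,0,0,-40,5,0,0,0,0,-15,1,0,0,0,0,0,0,0,0,0,0,0,0,0,0,0,0]'

```text
clock: 14.92
position: [0.4923, 0.0429, 0.1939]
ee_rot: [2.356, 2.077, 0.002]
force: [-0.7, -0.4, 1.2]
width: 0.998
gripper_force: 0.0
```

```bash
python3 - <<'E'
from tins import *
o=readout.observe();print(o['position'],o['ee_rot'],o['force'])
ct,cs=vision.calibration('top'),vision.calibration('side');t,s=vision.get_image('top'),vision.get_image('side')
cw=vision.calibration('wrist');w=vision.get_image('wrist')
for n,c,im in(('w',cw,w),('t',ct,t),('s',cs,s)):
    mm=mask(im,6,16,150,80);n_,l,st,ce=cv2.connectedComponentsWithStats(mm);i=[(tuple(st[k]),ce[k].round(1)) for k in range(1,n_) if st[k][4]>60];print(n,i)
    print(proj(c,[.491,.0453,.08]))
m=np.zeros((600,800,3),np.uint8);m[:400,:640]=w
m[400:,:400]=cv2.resize(t[150:250,230:370],(400,200),interpolation=2);m[400:,400:700]=cv2.resize(s[140:290,210:410],(300,200),interpolation=2)
save('m3.png',m)
E
```

```text
[0.49230038 0.042941   0.19390374] [2.35627620e+00 2.07710500e+00 1.58156824e-03] [-0.65960201 -0.36720326  1.17499627]
w [((np.int32(311), np.int32(142), np.int32(18), np.int32(106), np.int32(1757)), array([320.1, 193. ]))]
[317.914293   190.45189798]
t []
[300.51802789 224.58882245]
s [((np.int32(331), np.int32(204), np.int32(25), np.int32(38), np.int32(270)), array([343.4, 222.5]))]
[344.10039222 228.85725706]
```

View pics/m3.png

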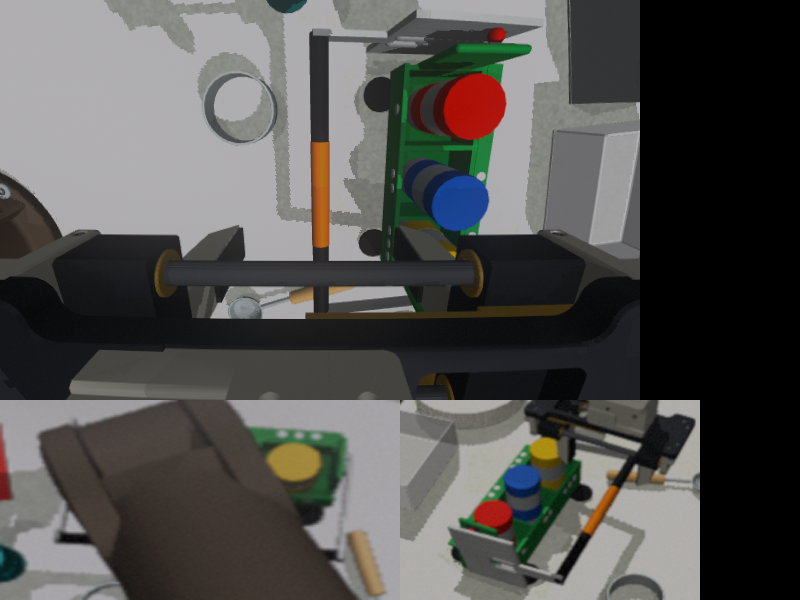

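```bash
python3 - <<'E'
from tins import *
ct,cs,cw=[vision.calibration(n) for n in('top','side','wrist')]
s=np.load('side0.npy');mm=mask(s,6,16,150,80);n_,l,st,ce=cv2.connectedComponentsWithStats(mm);print([(st[k],ce[k]) for k in range(1,n_) if st[k][4]>100])
a=tri((cw,320,142),(ct,281.3,221.9));b=tri((cw,321,247.5),(ct,319.4,224.8));print(a,b,(a+b)/2,np.linalg.norm(a-b))
print(readout.observe()['position'])
E
```

```text
[(array([331, 204,  25,  37, 267], dtype=int32), array([343.52808989, 222.32958801]))]
[0.49798781 0.0950234  0.09964013] [ 0.48687024 -0.00615435  0.10192104] [0.49242902 0.04443452 0.10078058] 0.10181227973916591
[0.49185332 0.0430965  0.19358781]
```

Call:
carry_out --increments '[0,1,-40,0,0,0,0,0,-40,0,0,0,0,0,-25,0,0,0,0,0,-7,0,0,0,0,0,0,0,0,0]'

```text
clock: 15.7
position: [0.4913, 0.0443, 0.0818]
ee_rot: [-2.356, -2.078, 0.0]
force: [-0.7, -0.5, 0.6]
width: 1.003
gripper_force: 0.0
```

Call:
carry_out --increments '[0,0,0,0,0,0,0,0,0,0,0,0,0,0,0,0,0,0,0,0,0,0,0,0,0,0,0,0,0,0,0,0,0,0,0,0,0,0,0,0,0,0,0,0,0,0,0,0]' --grip 1 --newtons 20

```text
clock: 16.7
position: [0.4931, 0.044, 0.0821]
ee_rot: [2.354, 2.076, 0.005]
force: [16.2, -4.1, -7.0]
width: 0.176
gripper_force: 7.3
```

```bash
python3 - <<'E'
from h import *
o=readout.observe();print(o['position'],o['force'])
th=np.r_[.167,np.arange(.25,1.0,.08),np.arange(1.0,2.0,.04)]
p=np.c_[-125*np.cos(th)*.9928,125*np.cos(th)*.1197,125*np.sin(th)]
for a,q,d in zip(th[1:],p[1:]-p[0],np.diff(p,axis=0)):print(a.round(2),q.round(1),d.round(1).tolist())
E
```

```text
[0.49310611 0.04397579 0.08214102] [16.15647567 -4.09832253 -6.97837454]
0.25 [ 2.1 -0.3 10.1] [2.1, -0.3, 10.1]
0.33 [ 5.  -0.6 19.7] [2.8, -0.3, 9.6]
0.41 [ 8.6 -1.  29. ] [3.6, -0.4, 9.3]
0.49 [12.9 -1.6 38.1] [4.3, -0.5, 9.0]
0.57 [17.9 -2.2 46.7] [5.0, -0.6, 8.6]
0.65 [23.6 -2.8 54.9] [5.7, -0.7, 8.2]
0.73 [29.9 -3.6 62.6] [6.3, -0.8, 7.7]
0.81 [36.8 -4.4 69.8] [6.9, -0.8, 7.2]
0.89 [44.3 -5.3 76.4] [7.5, -0.9, 6.6]
0.97 [52.2 -6.3 82.3] [8.0, -1.0, 6.0]
1.0 [55.3 -6.7 84.4] [3.1, -0.4, 2.1]
1.04 [59.6 -7.2 87. ] [4.2, -0.5, 2.6]
1.08 [63.9 -7.7 89.5] [4.3, -0.5, 2.4]
1.12 [68.3 -8.2 91.7] [4.4, -0.5, 2.3]
1.16 [72.8 -8.8 93.8] [4.5, -0.5, 2.1]
1.2 [77.4 -9.3 95.7] [4.6, -0.6, 1.9]
1.24 [82.1 -9.9 97.4] [4.7, -0.6, 1.7]
1.28 [ 86.8 -10.5  99. ] [4.7, -0.6, 1.5]
1.32 [ 91.6 -11.  100.3] [4.8, -0.6, 1.3]
1.36 [ 96.4 -11.6 101.5] [4.8, -0.6, 1.1]
1.4 [101.3 -12.2 102.4] [4.9, -0.6, 0.9]
1.44 [106.2 -12.8 103.2] [4.9, -0.6, 0.8]
1.48 [111.1 -13.4 103.7] [4.9, -0.6, 0.6]
1.52 [116.1 -14.  104.1] [5.0, -0.6, 0.4]
1.56 [121.  -14.6 104.2] [5.0, -0.6, 0.2]
1.6 [126.  -15.2 104.2] [5.0, -0.6, -0.0]
1.64 [131.  -15.8 103.9] [5.0, -0.6, -0.2]
1.68 [135.9 -16.4 103.5] [4.9, -0.6, -0.4]
1.72 [140.8 -17.  102.8] [4.9, -0.6, -0.6]
1.76 [145.7 -17.6 102. ] [4.9, -0.6, -0.8]
1.8 [150.6 -18.2 101. ] [4.9, -0.6, -1.0]
1.84 [155.4 -18.7  99.7] [4.8, -0.6, -1.2]
1.88 [160.1 -19.3  98.3] [4.8, -0.6, -1.4]
1.92 [164.8 -19.9  96.7] [4.7, -0.6, -1.6]
1.96 [169.5 -20.4  94.9] [4.6, -0.6, -1.8]
```

Call:
carry_out --increments '[2,-0.2,0,0,0,0,0,0,0,0,0,0]'

```text
clock: 16.95
position: [0.4936, 0.0439, 0.0819]
ee_rot: [2.356, 2.078, 0.001]
force: [2.9, -0.4, -0.3]
width: 0.168
gripper_force: 20.0
```

Call:
carry_out --increments '[2.3,-0.3,10,0,0,0,3,-0.4,9.6,0,0,0,0,0,0,0,0,0]'

```text
clock: 17.32
position: [0.4977, 0.0434, 0.1017]
ee_rot: [-2.356, -2.078, 0.001]
force: [-2.3, -0.6, 2.9]
width: 0.168
gripper_force: 20.0
```

Call:
carry_out --increments '[3.8,-0.4,9.3,0,0,0,4.5,-0.5,9,0,0,0,5,-0.6,8.6,0,0,0,5.7,-0.7,8.2,0,0,0,0,0,0,0,0,0]'

```text
clock: 17.95
position: [0.5129, 0.0416, 0.1364]
ee_rot: [-2.351, -2.077, 0.011]
force: [-18.8, 2.1, 11.7]
width: 0.169
gripper_force: 20.0
```

Call:
carry_out --increments '[-2,0.2,1.4,0,0,0,0,0,0,0,0,0]'

```text
clock: 18.2
position: [0.5137, 0.0415, 0.1379]
ee_rot: [-2.354, -2.078, 0.004]
force: [-7.7, 1.8, 2.5]
width: 0.162
gripper_force: 20.0
```

Call:
carry_out --increments '[5.1,-0.6,8.7,0,0,0,5.7,-0.7,8.2,0,0,0,6.3,-0.8,7.7,0,0,0,0,0,0,0,0,0]'

```text
clock: 18.7
position: [0.5344, 0.0391, 0.1638]
ee_rot: [2.355, 2.076, 0.005]
force: [0.2, 0.2, 0.8]
width: 0.164
gripper_force: 20.0
```

```bash
python3 - <<'E'
from tins import *
w=vision.get_image('wrist');s=vision.get_image('side')
m=np.zeros((600,800,3),np.uint8);m[:400,:640]=w
m[400:,:400]=cv2.resize(s[130:290,180:500],(400,200),interpolation=2)
cw=vision.calibration('wrist');o=readout.observe();p=o['position'];print(p)
x0,y0,x1,y1=290,100,350,300
cs=vision.calibration('side');print(proj(cs,p),proj(cw,p))
mm=mask(s,6,16,150,80);n_,l,st,ce=cv2.connectedComponentsWithStats(mm);print([(st[k],ce[k]) for k in range(1,n_) if st[k][4]>60])
save('m4.png',m)
E
```

```text
[0.53443624 0.03904348 0.16383321]
[325.88992882 195.73963419] [319.86988168 242.14022371]
[(array([313, 186,  16,  24, 162], dtype=int32), array([321.32716049, 198.32716049]))]
```

View pics/m4.png

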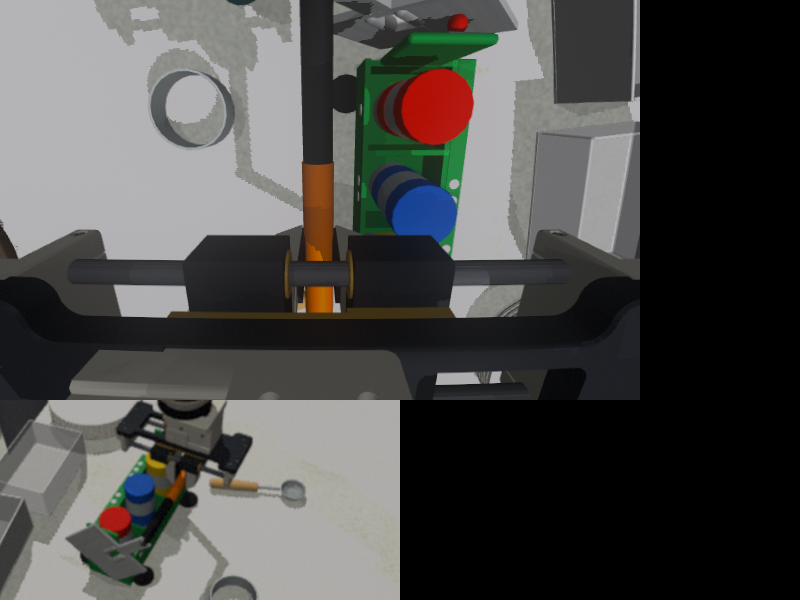

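Call:
carry_out --increments '[7.6,-0.9,6.4,0,0,0,8.1,-1,5.7,0,0,0,8.5,-1,5.1,0,0,0,0,0,0,0,0,0]'

```text
clock: 19.3
position: [0.5562, 0.0365, 0.1807]
ee_rot: [-2.355, -2.078, 0.002]
force: [-7.1, 0.7, 10.0]
width: 0.167
gripper_force: 20.0
```

Call:
carry_out --increments '[3.8,-0.5,3.4,0,0,0,4.5,-0.5,2.2,0,0,0,0,0,0,0,0,0]'

```text
clock: 19.68
position: [0.564, 0.0355, 0.1854]
ee_rot: [-2.354, -2.078, 0.003]
force: [-5.0, 1.7, -0.2]
width: 0.17
gripper_force: 20.0
```

Call:
carry_out --increments '[4.5,-0.5,2.2,0,0,0,0,0,0,0,0,0]'

```text
clock: 19.92
position: [0.5688, 0.035, 0.1879]
ee_rot: [-2.355, -2.078, 0.002]
force: [-3.7, 0.4, 2.8]
width: 0.163
gripper_force: 20.0
```

Call:
carry_out --increments '[4.6,-0.6,1.9,0,0,0,0,0,0,0,0,0]'

```text
clock: 20.18
position: [0.5729, 0.0345, 0.1898]
ee_rot: [-2.354, -2.078, 0.003]
force: [-7.7, 1.4, 3.1]
width: 0.161
gripper_force: 20.0
```

Call:
carry_out --increments '[4,-0.5,1.4,0,0,0,0,0,0,0,0,0]'

```text
clock: 20.42
position: [0.5776, 0.0339, 0.1916]
ee_rot: [-2.355, -2.078, 0.002]
force: [-4.4, 0.8, 4.8]
width: 0.168
gripper_force: 20.0
```

Call:
carry_out --increments '[4,-0.5,1.2,0,0,0,0,0,0,0,0,0]'

```text
clock: 20.68
position: [0.5814, 0.0334, 0.1929]
ee_rot: [-2.355, -2.078, 0.002]
force: [-6.6, 1.5, 6.1]
width: 0.164
gripper_force: 20.0
```

Call:
carry_out --increments '[4,-0.5,1.5,0,0,0,0,0,0,0,0,0]'

```text
clock: 20.92
position: [0.585, 0.033, 0.1942]
ee_rot: [-2.354, -2.078, 0.003]
force: [-7.6, 1.2, 6.0]
width: 0.166
gripper_force: 20.0
```

Call:
carry_out --increments '[4,-0.5,1,0,0,0,0,0,0,0,0,0]'

```text
clock: 21.18
position: [0.5884, 0.0326, 0.1952]
ee_rot: [-2.354, -2.078, 0.004]
force: [-10.8, 1.6, 7.7]
width: 0.163
gripper_force: 20.0
```

Call:
carry_out --increments '[4,-0.5,0.9,0,0,0,0,0,0,0,0,0]'

```text
clock: 21.42
position: [0.5923, 0.0321, 0.1962]
ee_rot: [-2.354, -2.078, 0.004]
force: [-7.6, 2.0, 7.4]
width: 0.165
gripper_force: 20.0
```

Call:
carry_out --increments '[2.5,-0.3,0.9,0,0,0,0,0,0,0,0,0]'

```text
clock: 21.68
position: [0.5951, 0.0317, 0.1969]
ee_rot: [-2.354, -2.078, 0.004]
force: [-9.4, 0.8, 5.2]
width: 0.166
gripper_force: 20.0
```

Call:
carry_out --increments '[2.5,-0.3,0.7,0,0,0,0,0,0,0,0,0]'

```text
clock: 21.92
position: [0.5981, 0.0314, 0.1976]
ee_rot: [-2.354, -2.078, 0.002]
force: [-4.5, 2.1, 2.2]
width: 0.164
gripper_force: 20.0
```

Call:
carry_out --increments '[2.5,-0.3,0.6,0,0,0,0,0,0,0,0,0]'

```text
clock: 22.18
position: [0.6005, 0.0311, 0.1981]
ee_rot: [-2.354, -2.078, 0.003]
force: [-7.6, 1.9, 4.2]
width: 0.163
gripper_force: 20.0
```

Call:
carry_out --increments '[2.5,-0.3,0.5,0,0,0,0,0,0,0,0,0]'

```text
clock: 22.42
position: [0.6035, 0.0308, 0.1987]
ee_rot: [-2.355, -2.078, 0.002]
force: [-4.6, 1.5, 1.7]
width: 0.165
gripper_force: 20.0
```

Call:
carry_out --increments '[2.5,-0.3,0.4,0,0,0,0,0,0,0,0,0]'

```text
clock: 22.68
position: [0.6066, 0.0304, 0.1991]
ee_rot: [-2.356, -2.078, 0.0]
force: [-3.1, 1.1, 1.5]
width: 0.163
gripper_force: 20.0
```

Call:
carry_out --increments '[2.5,-0.3,0.3,0,0,0,0,0,0,0,0,0]'

```text
clock: 22.92
position: [0.6097, 0.03, 0.1994]
ee_rot: [2.355, 2.078, 0.002]
force: [-1.5, 0.9, 1.2]
width: 0.163
gripper_force: 20.0
```

Call:
carry_out --increments '[2.5,-0.3,0.2,0,0,0,0,0,0,0,0,0]'

```text
clock: 23.18
position: [0.6124, 0.0297, 0.1994]
ee_rot: [2.355, 2.078, 0.002]
force: [1.2, 1.8, 2.3]
width: 0.163
gripper_force: 20.0
```

Call:
carry_out --increments '[2.5,-0.3,0.1,0,0,0,0,0,0,0,0,0]'

```text
clock: 23.42
position: [0.6144, 0.0294, 0.1993]
ee_rot: [2.356, 2.078, 0.001]
force: [-1.4, 2.2, 5.2]
width: 0.165
gripper_force: 20.0
```

Call:
carry_out --increments '[2.5,-0.3,0,0,0,0,0,0,0,0,0,0]'

```text
clock: 23.68
position: [0.6168, 0.0291, 0.1992]
ee_rot: [2.356, 2.078, 0.001]
force: [-0.5, 2.7, 4.7]
width: 0.164
gripper_force: 20.0
```

```bash
cat > pl.py <<'E'
from tins import *
import sys
ct,cs=vision.calibration('top'),vision.calibration('side')
def blob(im,x0,y0,x1,y1):
    m=mask(im,170,10,110,40)[y0:y1,x0:x1]; v,u=np.nonzero(m); return (len(u),u.mean()+x0,v.mean()+y0,u.min()+x0,u.max()+x0) if len(u) else None
print('top0',blob(np.load('top0.npy'),250,160,263,178),'side0',blob(np.load('side0.npy'),240,220,275,260))
t=vision.get_image('top');s=vision.get_image('side');cw=vision.calibration('wrist');w=vision.get_image('wrist')
print(blob(t,250,160,263,178),blob(s,240,220,275,260))
m=np.zeros((600,800,3),np.uint8);m[:300]=cv2.resize(w[0:150,200:600],(800,300),interpolation=2)
m[300:,:400]=cv2.resize(s[170:290,220:380],(400,300),interpolation=2);m[300:,400:]=cv2.resize(t[145:205,240:320],(400,300),interpolation=2)
save(sys.argv[1],m); print(readout.observe()['force'],readout.observe()['position'])
E
python3 pl.py m5.png
```

```text
top0 (7, np.float64(256.2857142857143), np.float64(169.0), np.int64(255), np.int64(257)) side0 (10, np.float64(257.2), np.float64(236.1), np.int64(255), np.int64(259))
(7, np.float64(256.2857142857143), np.float64(169.0), np.int64(255), np.int64(257)) (227, np.float64(266.8678414096916), np.float64(227.2511013215859), np.int64(255), np.int64(274))
[-0.08240727  3.18978899  4.16268149] [0.61677775 0.02911054 0.19914024]
```

View pics/m5.png

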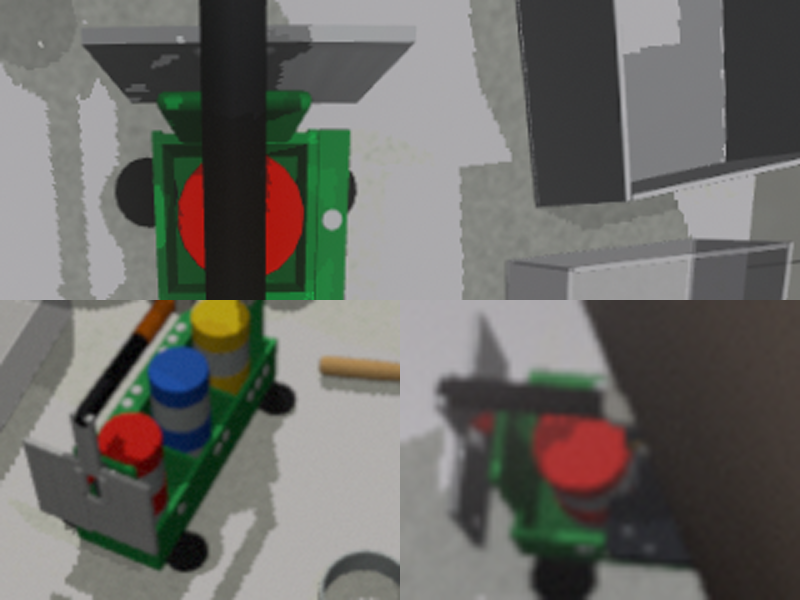

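Call:
carry_out --increments '[2,-0.2,0,0,0,0,0,0,0,0,0,0]'

```text
clock: 24.08
position: [0.6188, 0.0289, 0.199]
ee_rot: [2.356, 2.078, 0.001]
force: [0.5, 3.3, 2.9]
width: 0.162
gripper_force: 20.0
```

Call:
carry_out --increments '[2,-0.2,0,0,0,0,0,0,0,0,0,0]'

```text
clock: 24.32
position: [0.6208, 0.0286, 0.1989]
ee_rot: [2.356, 2.078, 0.001]
force: [0.9, 3.4, 0.4]
width: 0.167
gripper_force: 20.0
```

Call:
carry_out --increments '[2,-0.2,-0.1,0,0,0,0,0,0,0,0,0]'

```text
clock: 24.58
position: [0.6227, 0.0284, 0.1987]
ee_rot: [2.356, 2.078, 0.0]
force: [2.1, 3.5, -1.4]
width: 0.167
gripper_force: 20.0
```

Call:
carry_out --increments '[2,-0.2,-0.1,0,0,0,0,0,0,0,0,0]'

```text
clock: 24.82
position: [0.6247, 0.028, 0.1987]
ee_rot: [2.356, 2.078, 0.0]
force: [3.2, 3.2, -1.0]
width: 0.166
gripper_force: 20.0
```

Call:
carry_out --increments '[2,-0.2,-0.2,0,0,0,0,0,0,0,0,0]'

```text
clock: 25.08
position: [0.6265, 0.0278, 0.1986]
ee_rot: [2.356, 2.078, -0.0]
force: [1.0, 3.1, 0.3]
width: 0.164
gripper_force: 20.0
```

Call:
carry_out --increments '[2,-0.2,-0.2,0,0,0,0,0,0,0,0,0]'

```text
clock: 25.32
position: [0.6281, 0.0275, 0.1984]
ee_rot: [-2.356, -2.078, 0.001]
force: [-2.9, 1.5, 1.5]
width: 0.168
gripper_force: 20.0
```

```bash
python3 pl.py m6.png; python3 - <<'E'
from h import *
s=cv2.imread('pics/side0.png')
m=cv2.imread('pics/m6.png')
c=m[300:,:400]
cv2.imwrite('pics/m7.png',cv2.resize(c[100:280,0:220],(660,540),interpolation=2))
E
```

```text
top0 (7, np.float64(256.2857142857143), np.float64(169.0), np.int64(255), np.int64(257)) side0 (10, np.float64(257.2), np.float64(236.1), np.int64(255), np.int64(259))
(6, np.float64(255.5), np.float64(169.0), np.int64(255), np.int64(256)) (230, np.float64(266.5521739130435), np.float64(227.9217391304348), np.int64(253), np.int64(274))
[-2.97412017  1.9467785   1.55393174] [0.62811712 0.02755851 0.1983531 ]
```

View pics/m7.png

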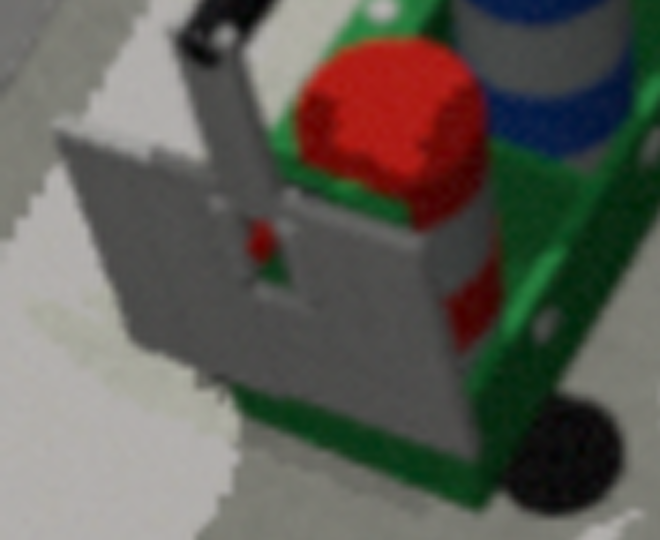

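Call:
carry_out --increments '[1.2,-0.1,-0.1,0,0,0,0,0,0,0,0,0]'

```text
clock: 25.72
position: [0.6295, 0.0273, 0.1983]
ee_rot: [2.356, 2.078, -0.001]
force: [-4.4, 1.0, 3.2]
width: 0.169
gripper_force: 20.0
```

```bash
python3 pl.py m8.png
```

```text
top0 (7, np.float64(256.2857142857143), np.float64(169.0), np.int64(255), np.int64(257)) side0 (10, np.float64(257.2), np.float64(236.1), np.int64(255), np.int64(259))
(6, np.float64(255.5), np.float64(169.0), np.int64(255), np.int64(256)) (227, np.float64(266.61233480176213), np.float64(227.863436123348), np.int64(253), np.int64(274))
[-4.17125941  1.14806966  3.33219972] [0.62954329 0.02736043 0.19827708]
```

Call:
carry_out --increments '[1.2,-0.1,0,0,0,0,0,0,0,0,0,0]'

```text
clock: 26.12
position: [0.6309, 0.0272, 0.1982]
ee_rot: [2.356, 2.078, -0.001]
force: [-3.4, -0.3, 1.7]
width: 0.161
gripper_force: 20.0
```

Call:
carry_out --increments '[1.2,-0.1,0,0,0,0,0,0,0,0,0,0]'

```text
clock: 26.38
position: [0.6319, 0.0271, 0.1982]
ee_rot: [2.356, 2.078, -0.001]
force: [-3.9, -1.1, 1.9]
width: 0.166
gripper_force: 20.0
```

Call:
carry_out --increments '[1.5,-0.2,-0.2,0,0,0,0,0,0,0,0,0]'

```text
clock: 26.62
position: [0.6331, 0.027, 0.1981]
ee_rot: [-2.356, -2.078, 0.002]
force: [-6.2, -0.8, 3.8]
width: 0.168
gripper_force: 20.0
```

Call:
carry_out --increments '[1.5,-0.2,-0.2,0,0,0,0,0,0,0,0,0]'

```text
clock: 26.88
position: [0.6342, 0.0269, 0.198]
ee_rot: [-2.355, -2.078, 0.003]
force: [-8.8, -1.3, 6.2]
width: 0.166
gripper_force: 20.0
```

Call:
carry_out --increments '[1.5,-0.2,-0.2,0,0,0,0,0,0,0,0,0]'

```text
clock: 27.12
position: [0.6352, 0.0267, 0.1978]
ee_rot: [-2.355, -2.078, 0.004]
force: [-11.2, -1.6, 8.1]
width: 0.165
gripper_force: 20.0
```

Call:
carry_out --increments '[0.8,-0.1,0.5,0,0,0,0,0,0,0,0,0]'

```text
clock: 27.38
position: [0.6353, 0.0267, 0.1979]
ee_rot: [-2.354, -2.077, 0.006]
force: [-12.7, -1.3, 7.0]
width: 0.163
gripper_force: 20.0
```

```bash
cat > pb.py <<'E'
from tins import *
def pb(s):
    h=s[225:255,245:264].astype(int); m=(h[...,0]>1.6*h[...,1]+10)&(h[...,0]>50)
    n,l,st,ce=cv2.connectedComponentsWithStats(m.astype(np.uint8)); return [(st[k].tolist(),(ce[k]+[245,225]).round(1).tolist()) for k in range(1,n)]
s=vision.get_image('side');print(pb(np.load('side0.npy')),pb(s)); save('s9.png',s)
s=vision.get_image('side');h=cv2.GaussianBlur(s[234:250,246:264],(1,1),0).astype(int);print(h[...,0]-h[...,1])
m=cv2.imread('pics/m5.png')[300:,:400]; m=cv2.resize(m,(160,120),interpolation=cv2.INTER_AREA)[64:80,26:44].astype(int);print(m[...,2]-m[...,1])
m=cv2.imread('pics/m6.png')[300:,:400]; m=cv2.resize(m,(160,120),interpolation=cv2.INTER_AREA)[64:80,26:44].astype(int);print(m[...,2]-m[...,1])
E
python3 pb.py
```

```text
[([11, 11, 4, 2, 7], [257.7, 236.4])] [([15, 0, 4, 7, 27], [261.6, 227.9]), ([8, 15, 3, 5, 11], [254.0, 242.3])]
[[  1   0  -1  -1   1   0   1  -1   0  -1  -4  -8 -16 -28 -40 -56 -67 -72]
 [  1   0   1  -2  -1   1   1   0  -1   2   0   0   0  -3 -10 -18 -33 -52]
 [  0  -1   1   1   0   2   0  -2   0  -1   1   2   1   1   0  -2  -7 -19]
 [  1   0   1  -1   0  -2   0  -1   1   0   1   0   0   1   1   1  -3  -3]
 [  1   0   0  -1  -1  -2  -6  -6   2   3  -1   0   0   1  -1   0   0  -1]
 [  2   3  -1   1   0   0  -4  10  27  12   0  -1   0  -2   0  -1   0   1]
 [  0   0   0   0  -1   1   3  28  52  22   1   0  -2   0   0   2   1   0]
 [  0  -2   0   2  -1   1   6  42  72  36   4   1   0   1   1   0   0   0]
 [  0   0   1   1   1   2  19  66  87  49  13   4   0   1  -1   1  -1   0]
 [ -1   1   1   1   0   1  16  55  73  52  14   0   0   1   1   1   0  -1]
 [  0   0   2   0   1   0   5  21  44  30   0   0  -1   1   1   0  -1   1]
 [ -1   0   1   0   1   3   0   0  -7 -18 -23  -8   0   1   1   0   0  -1]
 [ -1   1   0   0   1   1   0  -7 -26 -34 -35 -15  -1   0   1   0   1   0]
 [ -1   1   
[... 1915 characters left out ...]
 -1  -1   0   0   0   0]
 [  0   1   0  -1   1   2  12  45  84  83  44  12   1   1   0  -1   1   2]
 [ -1   0  -1   0   0   1  20  62  92  82  47  14   1   1   1   0   1   1]
 [ -1   0  -1   0  -1   1  17  53  76  65  25   3  -1   0   0   0   1   0]
 [  0  -1   0  -1   0   1   6  24  46  32  -9 -15  -3   0   0   0   2   2]
 [  0   0   0   0   1   1   2   4   7 -12 -33 -26  -8  -1   3   2   0   1]
 [  2   2   0   0  -1  -1  -1  -2 -11 -30 -40 -31 -12  -1   2   0   1   1]
 [  1   0   0  -1  -1  -1  -1   0  -7 -17 -25 -25 -12  -2   0   0   0  -1]
 [  1   2   0  -1  -1  -1   0   1   0  -3  -6  -9 -10  -3  -1  -1  -1   0]
 [  1   1   0   0  -1   0  -1  -1   0  -1   0  -2  -4  -2   0   0   0   0]]
```

Call:
carry_out --increments '[-2,0.2,0,0,0,0,-2,0.2,0,0,0,0,0,0,0,0,0,0]'

```text
clock: 27.85
position: [0.6334, 0.0269, 0.1982]
ee_rot: [2.356, 2.078, -0.0]
force: [-3.7, -2.0, 1.7]
width: 0.167
gripper_force: 20.0
```

```bash
python3 pl.py m9.png; python3 pb.py | head -1; python3 - <<'E'
import cv2
m=cv2.imread('pics/m9.png');c=m[300:,:400]
import numpy as np
o=np.hstack([cv2.resize(cv2.imread('pics/m5.png')[390:540,20:150],(400,460),interpolation=2),cv2.resize(m[390:540,20:150],(400,460),interpolation=2)])
cv2.imwrite('pics/m10.png',o)
E
```

```text
top0 (7, np.float64(256.2857142857143), np.float64(169.0), np.int64(255), np.int64(257)) side0 (10, np.float64(257.2), np.float64(236.1), np.int64(255), np.int64(259))
(5, np.float64(255.6), np.float64(168.8), np.int64(255), np.int64(256)) (221, np.float64(266.86425339366514), np.float64(227.52488687782807), np.int64(253), np.int64(274))
[-4.31456573 -0.62862056  0.51111487] [0.63338379 0.02693455 0.19817411]
[([11, 11, 4, 2, 7], [257.7, 236.4])] [([15, 0, 4, 8, 28], [261.6, 228.0]), ([8, 15, 3, 5, 12], [254.1, 242.2])]
```

View pics/m10.png

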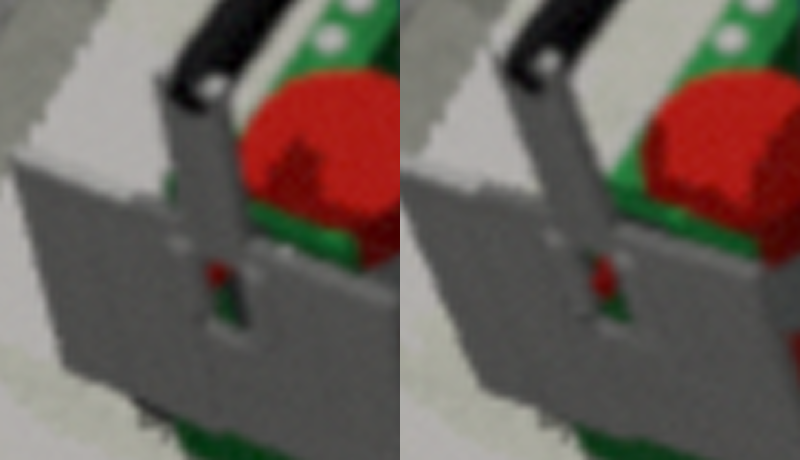

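Call:
carry_out --increments '[-3,0.3,0,0,0,0,0,0,0,0,0,0]'

```text
clock: 28.35
position: [0.6313, 0.0272, 0.1985]
ee_rot: [2.355, 2.077, 0.002]
force: [2.8, -3.1, -2.1]
width: 0.164
gripper_force: 20.0
```

Call:
carry_out --increments '[-2,0.2,0,0,0,0,0,0,0,0,0,0]'

```text
clock: 28.6
position: [0.6292, 0.0275, 0.1987]
ee_rot: [2.355, 2.077, 0.002]
force: [4.6, -2.1, -0.0]
width: 0.168
gripper_force: 20.0
```

```bash
python3 pb.py | head -17
```

```text
[([11, 11, 4, 2, 7], [257.7, 236.4])] [([15, 0, 4, 8, 28], [261.6, 228.0]), ([8, 15, 4, 5, 15], [254.2, 241.9])]
[[  0  -1  -1   0   0   1   1   1   1   0  -2  -8 -17 -24 -38 -48 -57 -56]
 [  1   0  -1   1   0  -1   0   1   1   1   1  -4  -1  -2  -9 -18 -29 -53]
 [ -1   1   0   1   0  -1  -1   0   2   0   2   0   1   0  -1  -1 -10 -30]
 [  1   1   0   0   1   0   0  -1  -1   2   1   0   0   2  -1   0  -1  -8]
 [  0   2  -1   2   1   3   0   3   6   3   1   0   0   0   2   0  -1  -1]
 [  1   1  -1  -1   1   1   5  22  41  33  11   2   1  -1  -1   0   1   1]
 [  0   1   0   1   1   1   6  35  73  63  19   2   0   1  -1   1  -1  -1]
 [  1  -1   2  -1   0   2   8  43  86  77  33   1   2   0   0  -1   0   1]
 [  1   1   0   2   1   1  19  68  87  77  41  10   1   1   0   1   1   1]
 [  0   0   0   0   0   1  15  58  81  60  20  -2   0   0  -1   1   0   2]
 [  0  -2   0   1   2   0   4  22  46  30 -11 -15  -2   0   1   0   1   0]
 [  0   1   1  -2   1   0   0   4   5 -15 -36 -28 -10   0   0   1   0  -1]
 [ -1   2   0   1  -2  -1   1  -1 -11 -32 -45 -31 -14  -2   0   2   1   2]
 [  2   0   1   0   0   0   1  -2  -6 -17 -28 -26 -15  -3   1   1   0   1]
 [  0  -1   0   1   0   0  -1   0  -1  -3  -5  -8 -10  -5   0   1   0   0]
 [  1   1   0  -1  -1  -1   0   0  -1   0  -1  -1  -3  -1   0   0   0  -2]]
```

Call:
carry_out --increments '[-2,0.2,0,0,0,0,0,0,0,0,0,0]'

```text
clock: 28.95
position: [0.6274, 0.0277, 0.199]
ee_rot: [2.355, 2.077, 0.003]
force: [4.3, -4.3, 2.4]
width: 0.167
gripper_force: 20.0
```

Call:
carry_out --increments '[-1.5,0.2,0,0,0,0,0,0,0,0,0,0]'

```text
clock: 29.2
position: [0.6265, 0.0278, 0.1991]
ee_rot: [2.355, 2.076, 0.004]
force: [6.5, -2.5, 0.8]
width: 0.167
gripper_force: 20.0
```

Call:
carry_out --increments '[2,-0.2,0,0,0,0,2.3,-0.3,0,0,0,0,0,0,0,0,0,0]'

```text
clock: 29.58
position: [0.629, 0.0276, 0.1988]
ee_rot: [2.356, 2.078, -0.0]
force: [0.7, -3.3, 7.3]
width: 0.169
gripper_force: 20.0
```

Call:
carry_out --increments '[0,0,0,0,0,0,0,0,0,0,0,0,0,0,0,0,0,0,0,0,0,0,0,0,0,0,0,0,0,0]' --grip 0

```text
clock: 30.2
position: [0.6291, 0.0277, 0.1982]
ee_rot: [-2.356, -2.078, 0.0]
force: [0.1, -0.9, 0.5]
width: 0.663
gripper_force: 0.0
```

Call:
carry_out --increments '[0,0,20,0,0,0,0,0,40,0,0,0,0,0,40,0,0,0,0,0,10,0,0,0,-20,-20,0,0,0,0,-40,-40,0,0,0,0,-40,-50,0,0,0,0,-40,-50,0,0,0,0,-30,-40,0,0,0,0,-10,-20,0,0,0,0,0,0,0,0,0,0,0,0,0,0,0,0]'

```text
clock: 31.7
position: [0.4514, -0.189, 0.3079]
ee_rot: [-2.354, -2.079, -0.001]
force: [1.0, -0.3, -0.8]
width: 1.0
gripper_force: 0.0
```

```bash
python3 pb.py | head -14; python3 - <<'E'
from tins import *
t=vision.get_image('top');s=vision.get_image('side')
ct,cs=vision.calibration('top'),vision.calibration('side')
for n,c,im in(('t',ct,t),('s',cs,s)):
    n_,l,st,ce=cv2.connectedComponentsWithStats(mask(im,6,16,150,80));print(n,[(st[k].tolist(),ce[k].round(1)) for k in range(1,n_) if st[k][4]>60],proj(c,[.631,.028,.2085]))
for k,h,b in(('red',(172,8),(.6248,.1074)),('blue',(108,124),(.6151,.0303))):
    q=proj(cs,[*b,.1]);e=cyl(cs,*b,.034,.116);m=mask(s,*h);x0,y0,x1,y1=(e+[-5,-5,5,5]).astype(int);print(k,bbox(m,x0,y0,x1,y1),e.round(1))
save('end_t.png',t);save('end_s.png',s);print(readout.observe())
E
```

```text
[([11, 11, 4, 2, 7], [257.7, 236.4])] [([14, 0, 5, 8, 31], [261.4, 227.8]), ([8, 14, 4, 6, 18], [254.3, 241.5])]
[[ -1   1  -1   0   0   1  -1   0   0   0  -2  -7 -18 -25 -42 -60 -67 -67]
 [ -1   0  -1  -1   1   0  -2   1   1   1   0  -1  -1  -3 -11 -19 -33 -55]
 [  1   1   0   0  -1   1   1  -1   0   1  -1   0   0   0   0  -1  -9 -29]
 [ -2   0   0   1   0   0   2  -1  -1   0   1   0  -1   0   1   1  -2  -9]
 [ -1   0   1   0   0   0   2   3   7   5   2   0  -1   0  -1   0   1  -2]
 [ -1   0   0   0   0   1   5  28  52  46  15   2  -1  -1   0   1   1   0]
 [  0   1   0  -1   0   0   7  47  92  75  29   2  -1   1   0   0  -2   1]
 [  0  -1  -2   1  -2   0  13  66 119 103  44   5   0   1  -1  -1  -1   0]
 [  0  -1  -1   0  -1   1  20  70 104  95  49  12   0   1   0   1   0   0]
 [  1  -1  -1   2   0   2  14  54  74  67  22  -1   0   1   0   1   0   1]
 [  1   0   0   0   2   2   4  22  43  30 -11 -14  -1   0   2   1  -1   1]
 [  0   0  -1  -1   0   0   1   3   5 -16 -38 -25  -9   0  -1   1   0   0]
 [  0   1   2   0   0   0   0  -1 -11 -31 -42 -32 -11   1   0  -1   0   1]
t [([284, 16
[... 258 characters left out ...]
.5]
{'clock': 31.9, 'joints': array([ 0.6539984 ,  0.18589692, -0.43157432,  1.73690016,  0.08153393,
        1.23667218,  0.07908379]), 'dq': array([ 0.00316412, -0.00132666,  0.00335785, -0.00101978,  0.001041  ,
        0.00172415,  0.0025871 ]), 'joint_efforts': array([ 1.14653357e-01, -4.56551778e+01, -2.38133535e+00, -3.26804817e+01,
       -6.00765506e-02,  4.51848633e-02, -1.25081796e-02]), 'position': array([ 0.45159254, -0.18897596,  0.30809037]), 'ee_rot': array([-2.35363541e+00, -2.08036824e+00, -3.54926347e-04]), 'force': array([ 0.1018763 , -0.19244045,  0.03079161]), 'ft_torque': array([-0.03465953, -0.12863996, -0.05169541]), 'gripper_force': 0.0, 'width': 1.0000308349010432}
```

```bash
python3 - <<'E'
from h import *
ct=vision.calibration('top')
for n in('top0','end_t'):
    m=cv2.imread(f'pics/{n}.png').astype(int)[165:174,250:263];print(m[...,2]-m[...,1])
a=proj(ct,[.63,.155,.1]);b=proj(ct,[.63,.159,.1]);print(a,b-a)
E
```

```text
[[  2   3   2   0   0   1   1   1   0  -8 -35 -39 -19]
 [  2   2   1   1   1   1   3   5   0 -13 -36 -39 -19]
 [  3   1   1   0   1  10  28  28   6 -18 -40 -38 -19]
 [  1   2   1   0   4  33  64  61  18 -22 -43 -37 -20]
 [  2   1   1   1   7  44  73  69  21 -28 -45 -34 -19]
 [  2   2   0   0   5  33  58  55  13 -30 -46 -31 -18]
 [  3   2   1   0   1  13  27  29   1 -32 -45 -29 -19]
 [  1   2   0   0   1   3   6   4 -13 -38 -42 -25 -19]
 [  2   1   0   2   1   2   1   0 -17 -40 -42 -23 -19]]
[[  3   2   2   2   1   1   1   1   1 -15 -43 -43 -22]
 [  2   2   1   2   5   8   7   4  -2 -18 -45 -43 -21]
 [  3   2   3   5  26  58  52  22  -1 -24 -48 -42 -20]
 [  2   2   3  10  41  87  88  56   3 -29 -49 -41 -21]
 [  2   1   2   9  40  82  90  66   3 -36 -52 -40 -22]
 [  1   1   2   5  18  57  70  51  -2 -38 -50 -36 -22]
 [  0   2   2   3   7  24  32  22 -10 -40 -50 -32 -22]
 [  1   1   1   2   2   6   7   3 -14 -44 -50 -28 -21]
 [  2   2   1   2   2   1   2   1 -20 -47 -47 -25 -22]]
[259.24737353 174.20009397] [-1.45605641  0.03971127]
```

```bash
python3 -c "
from cell import arm
print(arm.sign_off())"
```

```text
the job is handed in; nothing more can be done
None
```

I handed the job in; it gave no verdict. The red tin is in pocket one and the blue in pocket two. The handle stays up by itself, the final pictures and the force I felt both ways show its catch in the notch, and the arm is clear.

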